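# Square a pile of mould plates in the jig

## Task

Slide the loose aluminium mould plate off the plywood shelf of the jig onto the two plates already lying there, until it lies flat on them against the side rail. Then turn the handwheel one full turn clockwise (seen from above), so that its jaw pushes the three plates against the back stop into one square pile. Leave the pile in the jig with the jaw closed, let go, and do not disturb the things standing round about.

Things in the scene. Friction and masses are not known exactly. Their poses are not given: they have to be found in the camera images.
- jig: Squaring jig fixed to the bench. Origin on the bench under the centre of the finished pile; x away from the robot at yaw 0, y left, z up (all numbers here and below in this frame, mm). The bay between stop, rail, shelf and jaw is open at the top, steel floor at z=10. Seated plates have their undersides at z=10, 25, 40; pile top z=55.
- back_stop (a point): Top edge, at y=0, of the back stop's face: upright steel bar, face at x=+60 looking to -x, 12 thick, y from -49 to +45, top at z=62.
- side_rail (a point): Top edge, at x=0, of the side rail's face: steel bar, face at y=+45 looking to -y, 12 thick, x from -55 to +72, top at z=62.
- shelf_edge (a point): Top of the plywood shelf at its bay-side edge, at x=0: edge at y=-49, top at z=42, reaching out to y=-229, x from -120 to +75. It is 2 mm above the top of two stacked plates (z=40): a plate pushed to +y slides from the shelf onto them and drops off the shelf's edge as it reaches the rail.
- jaw_face (a point): Centre of the jaw's face (z=33): steel plate looking to +x, 12 thick, y from -37 to +37, z 11 to 55. Face at x=-105.5 with the jaw open, at x=-60.5 after one full turn of the handwheel, which drives it by a rack.
- wheel_axis (a point): Point on the handwheel's upright axis at the height of its rim's top (z=76), at x=+20, y=+145. The wheel is a level dark steel disc, 110 mm diameter, with a bright rim.
- wheel (a joint): Turn of the handwheel in rad: 0 = jaw open (every start), grows clockwise seen from above, end stop at 6.33; a full turn is 6.28. It turns easily (about 2 N at the knob) and stays where it is left.
- knob_grip (a point): Middle (grip point) of the handwheel's knob: a black upright cylinder, 22 mm diameter, 45 mm tall (z 76 to 121 above the bench, this point at 101), 45 mm from the wheel's axis; at wheel = 0 it lies on the jig's -x side of the axis. It spins freely on its pin, so it can be held with the gripper's direction unchanged while led round in a circle.
- plate_loose: Aluminium mould plate, 120 x 90 mm, 15 mm thick, about 0.43 kg, with a round mark in the middle of its top and a dot near each corner. Origin at the centre of its underside; x along the 120 mm side, y along the 90 mm side, z up. The one to move: at the start it lies askew on the plywood shelf, underside at z=42.
- plate_mid: Aluminium mould plate, 120 x 90 mm, 15 mm thick, about 0.43 kg, with a round mark in the middle of its top and a dot near each corner. Origin at the centre of its underside; x along the 120 mm side, y along the 90 mm side, z up. At the start the upper of the two in the bay, underside at z=25, between shelf edge and side rail (4 mm of play), drawn back from the back stop by up to 35 mm.
- plate_low: Aluminium mould plate, 120 x 90 mm, 15 mm thick, about 0.43 kg, with a round mark in the middle of its top and a dot near each corner. Origin at the centre of its underside; x along the 120 mm side, y along the 90 mm side, z up. At the start the lower of the two in the bay, underside at z=10, between shelf edge and side rail, drawn back from the back stop by up to 35 mm.
- glue_bottle: Bystander: white bottle, 56 mm diameter, 150 mm tall, to the right of the jig. Origin at its underside.
- jar: Bystander: amber jar, 70 mm diameter, 70 mm tall, beyond the jig. Origin at its underside.
- bowl: Bystander: white bowl, 110 mm diameter, 45 mm tall, beyond the jig. Origin at its underside.
There are look-alikes about, which are no part of the job. What is shaped like the plate_loose but blue or orange is not meant.

How it is judged:
On the way, in this order (a step that is already met when the one before it is completed fails the run):
1. the loose plate lies flat on the two others, against the side rail, while the jaw is still open (wheel turned less than about a seventh of a turn) (y of plate_loose in the frame of jig between -0.005 and 0.005 m and z of plate_loose in the frame of jig between 0.037 and 0.043 m and x of plate_loose in the frame of jig between -0.06 and 0.01 m and angle between plate_loose's own z axis and vertical below 0.04 rad and value of joint wheel below 0.9 rad), for 0.2 s.
2. the handwheel has been turned one full turn clockwise (value of joint wheel above 5.9 rad), for 0.2 s.
At the end, for the whole second after the job is handed in: Handwheel at 5.9 rad or more (jaw closed); the three plates flat and still on one another, the loose one on top, each centred within 5 mm in x and y on the seat (jig origin), underside within 3 mm of 10, 25, 40 mm, within 0.06 rad of the jig's yaw, tilt under 0.04 rad (value of joint wheel above 5.9 rad and x of plate_low in the frame of jig between -0.005 and 0.005 m and y of plate_low in the frame of jig between -0.005 and 0.005 m and z of plate_low in the frame of jig between 0.007 and 0.013 m and angle between the x axis of each of plate_low, plate_mid, plate_loose and the x axis of jig, either way round below 0.06 rad and angle between each of plate_low, plate_mid, plate_loose's own z axis and vertical below 0.04 rad and linear speed of each of plate_low, plate_mid, plate_loose below 0.01 m/s and x of plate_mid in the frame of jig between -0.005 and 0.005 m and y of plate_mid in the frame of jig between -0.005 and 0.005 m and z of plate_mid in the frame of jig between 0.022 and 0.028 m and x of plate_loose in the frame of jig between -0.005 and 0.005 m and y of plate_loose in the frame of jig between -0.005 and 0.005 m and z of plate_loose in the frame of jig between 0.037 and 0.043 m); the robot touches nothing.
It fails at once if a bystander (bottle, jar or bowl) is moved by more than 30 mm or tipped (distance of any of glue_bottle, jar, bowl from where it was at the start of the episode above 0.03 m or angle between any of glue_bottle, jar, bowl's own z axis and vertical above 0.4 rad).
It also fails if it takes over 64 s, if anything falls off the work surface, if the arm or the gripper's body presses on something with over 40 N, if the wrist force passes 120 N, or if a joint passes its speed limit or range.

## Robot

A 6-joint arm with a two-finger parallel gripper is mounted at the origin on the work surface. World frame = base frame: x ahead of the robot, y to its left, z up, the work surface at z = 0. Lengths are in m, angles in rad, forces in N, time in s.
With the tool pointing down it reaches from about 0.35 to 0.975 m from the base axis. Payload 17.4 kg.
Tool frame: the origin (TCP) lies at the very end of the fingers, on their centre line; the grasp point (between the pads) lies 19 mm behind it; z points along the fingers, y is the line along which they close (so a half turn about z gives the same grasp; the last joint's range is limited). The gripper opens to 85 mm and grips with 20 to 120 N. Pads are 22 mm wide; open, the fingers measure 114 mm over their backs; the gripper's body (76 mm by 85 mm) begins 54 mm behind the grasp point. The pads swing forward as they close: fully open they stand 13 mm farther back than shut.
Start: joints at [1.277, 0.116, 1.442, -0, 1.584, -0.038], TCP at [0.171, 0.653, 0.231] pointing down, gripper open.
Joint ranges: [-2.83, 2.83], [-0.83, 2.19], [0.07, 2.5], [-1.14, 4.28], [0.01, 3], [-2.97, 2.97]. Speed limits (rad/s): [1.89, 1.89, 2.22, 3.14, 3.14, 3.14].

## Interface

Orientations are given as a 3x3 rotation matrix whose columns are the frame's x, y, z axes.
In Python, from workcell import bot, read_camera, calibration, ticket, finder gives the robot as it stands. The module is installed in compiled form; this text tells all that it offers.
- The arm moves only by the shell command python3 -m creep 'ROWS' [FORCE]. ROWS is JSON, a list of rows, each a list of 7 numbers: the opening, from 0 (shut) to 1 (fully open), then the shift along the tool's x, y, z as a fraction of full scale, then the turn, a rotation vector about the tool's x, y, z as a fraction of full scale. A call has 1 to 10 rows; each row shifts and turns the commanded pose from where the row before left it, along the tool's axes as they then stand; what a row does not reach is not made up. Full scale, the value 1, is 40 mm for a shift and 6 degrees for a turn. A row lasts 1/12 s, in which the tool goes at most 41.7 mm and 7.16 degrees, less where a joint would pass 70% of its speed; a pose out of reach is approached as far as the arm can. A call with a number of a shift or a turn outside -1 to 1 is refused whole. A call with a gripper value outside its range is refused whole. The fingers move at their own pace and stop on an object; FORCE is the grip in N (left out, the last holds). Time passes only in rows, so rows that do not move let the fingers close. It gives the time, the measured TCP pose, the force, the opening and the grip force at its end, in the units of the state.
- bot.get_obs(): the state, without advancing time (a new reading comes with each control period).
- read_camera(name): name is "side" or "top" or "wrist"; returns (picture, depth): 480x640x3 uint8, red, green, blue; 480x640 float32, m along the optical axis (not along the pixel's ray), 0 where there is no reading.
- calibration(name): a dict with "fovy" (degrees; the focal length in pixels is half the picture's height over the tangent of half this angle, whatever the lens; pixels are square), "cx", "cy" (the principal point, pixels), "D" ([k1, k2, p1, p2, k3] as OpenCV has them; the pictures are not rectified), "R" (3x3) and "t" (3): a world point X has camera coordinates R X + t; the wrist camera has in their place "hand_eye" (4x4, takes a point from camera to tool coordinates, whose origin is the TCP and whose axes are the flange's). Camera axes: x right, y down, z forward; pixel columns grow to the right and rows downward; lengths in m; the calibration is good to about 2 mm. A picture is of the moment at which its call begins: read the wrist's pose just before it. calibration takes no time and is no camera call.
- ticket.job_done(): hands the job in; it is judged then, once.
Trained networks look in the newest picture that a camera, given by its name, has taken for a name from the list of things; names that differ only in an ending like _2 or _b are one class to them, and where a whole thing is asked for, a point or a joint stands for the part that bears it (a point fixed in the world has none). Each returns a list of dicts, best first, with "p" (0 to 1); they miss things now and then, are a little off and sometimes report something else, mostly with a low value. They report only what shows in the picture. A call takes as long as a camera call. They do not tell look-alikes from the thing itself.
- finder.search_frame(query, camera): "point" ([column, row] as shares, 0 to 1, of the picture: columns of its width, rows of its height, amid what is visible of it).
The state is a dict: "time_s": time; "qpos": joint angles; "dq": joint speeds; "effort": joint torques, N m; "tcp_pos": TCP position; "ee_rot": TCP orientation; "ft_force": force on the tool from outside, world axes, zero at the start; "moment": the same for the moment, N m; "opening": finger opening in m; "gripper_force": force on a finger pad.
Only numpy, scipy, OpenCV 4.12 (cv2) and the standard library are available. Lean on these libraries where they do the work, as an engineer would, in place of code of your own. Each camera call takes 0.05 s, during which the arm holds its last target. There are 200 camera calls.

## Working session

There is one attempt and no reset: what is moved stays moved. The work goes in short steps, Python scripts to look and compute and a shell command to move; the robot and the scene stay as the last step left them, time stands still between calls to the robot, and variables do not carry over. Pictures are saved under pics/ and viewed, at most 10 in all, crops included, and the job is handed in when it is done.

```bash
mkdir -p pics
python3 - <<'E'
from workcell import *
import cv2
for c in ("top","side"):
    p,d=read_camera(c); cv2.imwrite(f"pics/{c}0.png",p[:,:,::-1])
    k=calibration(c); print(c,k)
    for q in ["jig","plate_loose","plate_mid","knob_grip","wheel_axis","shelf_edge","back_stop","side_rail","jaw_face","glue_bottle","jar","bowl"]:
        print(q,[(round(r["p"],2),round(r["point"][0]*640),round(r["point"][1]*480)) for r in finder.search_frame(q,c)][:4])
o=bot.get_obs(); print(o["time_s"],o["tcp_pos"],o["ee_rot"])
E
```

```text
top {'fovy': 44.04649378034848, 'cx': 316.32620030073616, 'cy': 239.34261561253064, 'D': array([0.04317739, 0.        , 0.        , 0.        , 0.        ]), 'R': array([[-0.02145899, -0.99957219, -0.01987313],
       [-0.99663356,  0.02296067, -0.07870426],
       [ 0.07912689,  0.01811731, -0.9966999 ]]), 't': array([-0.01413151,  0.5291598 ,  1.51841127])}
jig [(0.79, 275, 254)]
plate_loose [(0.94, 426, 360), (0.66, 152, 322), (0.62, 144, 242), (0.59, 492, 332)]
plate_mid [(0.9, 294, 256), (0.46, 276, 254)]
knob_grip []
wheel_axis [(0.64, 276, 257)]
shelf_edge [(0.94, 274, 258)]
back_stop [(0.72, 276, 253)]
side_rail [(0.55, 272, 253)]
jaw_face [(0.75, 252, 286), (0.49, 294, 258), (0.48, 479, 207)]
glue_bottle [(0.78, 481, 205), (0.43, 273, 253)]
jar [(0.97, 280, 141)]
bowl [(0.67, 353, 139)]
side {'fovy': 51.69433577188733, 'cx': 318.95268473720347, 'cy': 232.35567376042042, 'D': array([-0.04642653,  0.        ,  0.        ,  0.        ,  0.        ]), 'R': array([[ 0.94229662, -0.33453164,  0.01287071],
       [-0.24194633, -0.70707017, -0.66446501],
       [ 0.23138506,  0.62300912, -0.74720853]]), 't': array([-0.47721981,  0.14395333,  1.2938985 ])}
jig [(0.76, 312, 236)]
plate_loose [(0.94, 291, 420), (0.92, 283, 145), (0.83, 324, 254), (0.31, 314, 239)]
plate_mid [(0.75, 302, 223), (0.3, 309, 235), (0.24, 419, 354)]
knob_grip [(0.53, 292, 174)]
wheel_axis [(0.8, 308, 235)]
shelf_edge [(0.56, 308, 240), (0.53, 326, 218)]
back_stop [(0.86, 314, 237)]
side_rail [(0.8, 308, 234)]
jaw_face [(0.98, 279, 210)]
glue_bottle [(0.83, 419, 352)]
jar [(0.64, 397, 195)]
bowl [(0.69, 425, 244), (0.28, 312, 237)]
1.3 [0.17081693 0.65303892 0.23131564] [[-9.67447538e-01  2.53071652e-01  1.72395835e-05]
 [ 2.53071653e-01  9.67447538e-01  3.61450191e-06]
 [-1.57636646e-05  7.85969085e-06 -1.00000000e+00]]
```

View pics/top0.png

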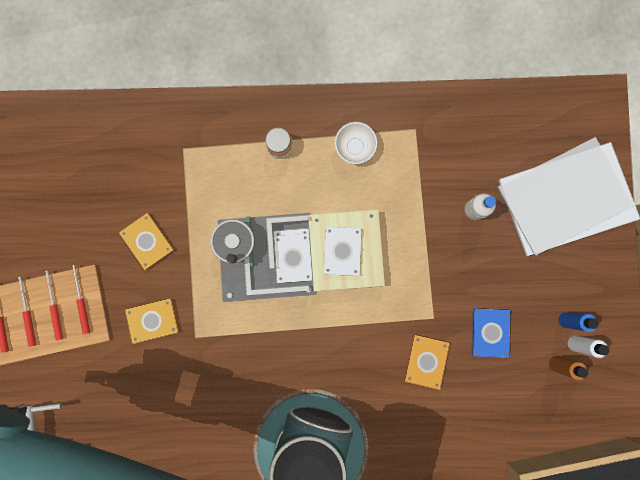

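View pics/side0.png

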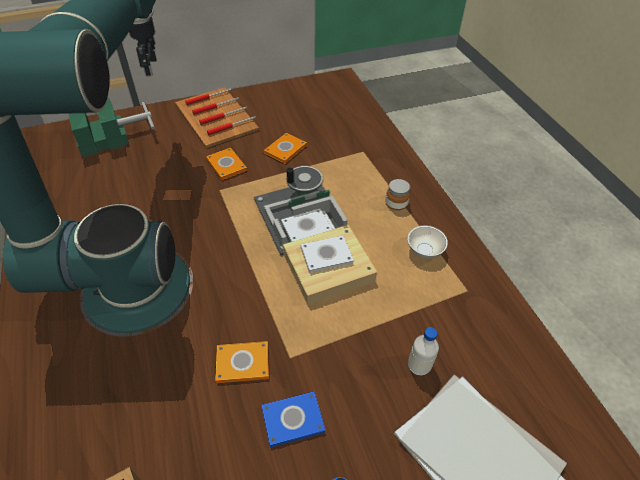

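The top view shows the jig: wheel hub (232,241), knob (231,258), bay plates (293,257), loose plate (343,251). The look-alikes are orange and blue. The side view agrees.

```bash
cat > h.py <<'E'
from workcell import *
import numpy as np, cv2
def K(c):
    k=calibration(c); f=240/np.tan(np.radians(k["fovy"]/2)); return k,np.array([[f,0,k["cx"]],[0,f,k["cy"]],[0,0,1]])
def pose(c,o=None):
    k,M=K(c)
    if c!="wrist": return k["R"].T,-k["R"].T@k["t"]
    o=o or bot.get_obs(); H=np.array(k["hand_eye"]); R=o["ee_rot"]
    return R@H[:3,:3],o["tcp_pos"]+R@H[:3,3]
def px2w(c,uv,z,o=None):
    k,M=K(c); R,p=pose(c,o)
    n=cv2.undistortPoints(np.array(uv,float).reshape(-1,1,2),M,k["D"]).reshape(-1,2)
    r=np.c_[n,np.ones(len(n))]@R.T
    return p+r*((z-p[2])/r[:,2])[:,None]
def w2px(c,X,o=None):
    k,M=K(c); R,p=pose(c,o)
    return cv2.projectPoints((np.atleast_2d(X)-p)@R,np.zeros(3),np.zeros(3),M,k["D"])[0].reshape(-1,2)
def move(target,yaw=None):
    "remaining shift in tool axes (mm) and yaw turn about tool z (deg)"
    o=bot.get_obs(); R=o["ee_rot"]; d=R.T@(np.array(target)-o["tcp_pos"])*1e3
    print("pos",o["tcp_pos"].round(4),"tool shift mm",d.round(1),"units",(d/40).round(3))
    if yaw is not None:
        cur=np.arctan2(R[1,1],R[0,1]); t=-(yaw-cur); t=(t+np.pi/2)%np.pi-np.pi/2
        print("y axis dir deg",np.degrees(cur).round(2),"turn about z deg",np.degrees(t).round(2),"units",round(np.degrees(t)/6,3))
E
python3 - <<'E'
from h import *
for n,uv,z in [("wheel",(232,241),.076),("knob",(231,258),.121),("loose",(343,251),.057),("mid",(293,257),.04),
 ("shelfc1",(310,213),.042),("shelfc2",(379,211),.042),("shelfc3",(384,286),.042),("bl",(222,301),.01)]:
    print(n,px2w("top",[uv],z)[0].round(3))
k,_=K("wrist"); print(k)
move((.55,.03,.40),np.pi/2)
E
```

```text
wheel [0.525 0.184 0.076]
knob [0.48  0.18  0.121]
loose [ 0.495 -0.093  0.057]
mid [0.483 0.034 0.04 ]
shelfc1 [ 0.595 -0.012  0.042]
shelfc2 [ 0.596 -0.188  0.042]
shelfc3 [ 0.404 -0.195  0.042]
bl [0.375 0.223 0.01 ]
{'fovy': 65.90631351602372, 'cx': 318.7641308527382, 'cy': 241.35726112301532, 'D': array([-0.0701772,  0.       ,  0.       ,  0.       ,  0.       ]), 'hand_eye': array([[ 3.72470988e-04, -9.65581120e-01, -2.60101831e-01,
         6.40930516e-02],
       [ 9.99999721e-01,  5.27899709e-04, -5.27712963e-04,
        -1.73702778e-03],
       [ 6.46857355e-04, -2.60101562e-01,  9.65581047e-01,
        -1.43324881e-01],
       [ 0.00000000e+00,  0.00000000e+00,  0.00000000e+00,
         1.00000000e+00]])}
pos [0.1708 0.653  0.2313] tool shift mm [-524.5 -506.8 -168.7] units [-13.113 -12.67   -4.217]
y axis dir deg 75.34 turn about z deg -14.66 units -2.443
```

```bash
python3 -m creep '[[1,-0.7,-0.68,-0.22,0,0,0],[1,-0.7,-0.68,-0.22,0,0,0],[1,-0.7,-0.68,-0.22,0,0,0],[1,-0.7,-0.68,-0.22,0,0,0],[1,-0.7,-0.68,-0.22,0,0,0],[1,-0.7,-0.68,-0.22,0,0,0],[1,-0.7,-0.68,-0.22,0,0,0],[1,-0.7,-0.68,-0.22,0,0,0],[1,-0.7,-0.68,-0.22,0,0,0],[1,-0.7,-0.68,-0.22,0,0,0]]'
python3 -c "
from h import *
move((.5,.03,.36),0); print(bot.get_obs()['qpos'])"
```

```text
time_s: 2.13
tcp_pos: [0.3733, 0.3173, 0.32]
ee_rot: [[-0.968, 0.253, 0.001], [0.253, 0.968, 0.0], [-0.0, 0.001, -1.0]]
ft_force: [1.3, 1.1, 1.0]
opening: 0.0853
gripper_force: 0.0
pos [0.3733 0.3173 0.32  ] tool shift mm [-195.2 -245.9  -40. ] units [-4.881 -6.148 -1.   ]
y axis dir deg 75.36 turn about z deg 75.36 units 12.56
[ 6.52433419e-01 -2.99778152e-01  1.68740741e+00  1.15352528e-05
  1.75317625e+00 -6.62873502e-01]
```

```bash
python3 -m creep '[[1,-0.61,-0.77,-0.12,0,0,0],[1,-0.61,-0.77,-0.12,0,0,0],[1,-0.61,-0.77,-0.12,0,0,0],[1,-0.61,-0.77,-0.12,0,0,0],[1,-0.61,-0.77,-0.12,0,0,0],[1,-0.61,-0.77,-0.12,0,0,0],[1,-0.61,-0.77,-0.12,0,0,0],[1,-0.61,-0.77,-0.12,0,0,0],[1,0,0,0,0,0,1],[1,0,0,0,0,0,1]]'
python3 -m creep '[[1,0,0,0,0,0,1],[1,0,0,0,0,0,1],[1,0,0,0,0,0,1],[1,0,0,0,0,0,1],[1,0,0,0,0,0,1],[1,0,0,0,0,0,1],[1,0,0,0,0,0,1],[1,0,0,0,0,0,1],[1,0,0,0,0,0,1],[1,0,0,0,0,0,1]]'
python3 -m creep '[[1,0,0,0,0,0,0.5],[1,0,0,0,0,0,0],[1,0,0,0,0,0,0]]'
python3 - <<'E'
from h import *
move((.5,.03,.36),0)
o=bot.get_obs(); p,d=read_camera("wrist"); cv2.imwrite("pics/w1.png",p[:,:,::-1]); np.savez("w1.npz",p=p,d=d,pos=o["tcp_pos"],R=o["ee_rot"]); print(o["ft_force"],o["qpos"])
for q in ["knob_grip","wheel_axis","plate_loose","plate_mid","jaw_face"]:
    print(q,[(round(r["p"],2),round(r["point"][0]*640),round(r["point"][1]*480)) for r in finder.search_frame(q,"wrist")][:4])
E
```

```text
time_s: 2.97
tcp_pos: [0.5, 0.0292, 0.3577]
ee_rot: [[-0.89, 0.455, -0.0], [0.455, 0.89, -0.0], [0.0, -0.0, -1.0]]
ft_force: [-0.7, 0.5, 0.1]
opening: 0.0852
gripper_force: 0.0
time_s: 3.8
tcp_pos: [0.4993, 0.0313, 0.3578]
ee_rot: [[-0.053, 0.999, 0.0], [0.999, 0.053, 0.0], [-0.0, 0.0, -1.0]]
ft_force: [-0.3, 0.1, 0.1]
opening: 0.0854
gripper_force: 0.0
time_s: 4.05
tcp_pos: [0.4993, 0.0313, 0.3578]
ee_rot: [[-0.008, 1.0, 0.0], [1.0, 0.008, -0.0], [-0.0, 0.0, -1.0]]
ft_force: [-0.2, 0.3, 0.1]
opening: 0.0854
gripper_force: 0.0
pos [0.4993 0.0313 0.3578] tool shift mm [-1.3  0.6 -2.2] units [-0.032  0.016 -0.055]
y axis dir deg 0.46 turn about z deg 0.46 units 0.077
[-0.18729819  0.25607358  0.08885776] [ 1.15586818e-02 -2.69557566e-01  1.60289605e+00 -3.22124591e-05
  1.80808751e+00  3.51038110e-03]
knob_grip [(0.78, 299, 52)]
wheel_axis [(0.83, 318, 133)]
plate_loose [(0.68, 318, 288)]
plate_mid [(0.77, 302, 192)]
jaw_face [(0.7, 241, 133)]
```

View pics/w1.png

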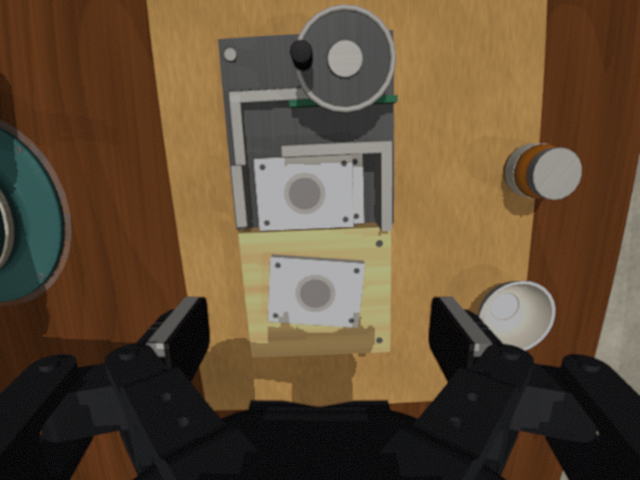

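The wrist view shows the jig clearly: wheel centre (345,58), knob top (301,50), shelf corners (239,233), (391,230), (390,355), (252,357), stop/rail inner corner (381,153), loose plate mark (316,292), with finger tips at the bottom.

Run:
```python
from h import *
from scipy.optimize import least_squares
s=np.load("w1.npz"); o=dict(tcp_pos=s["pos"],ee_rot=s["R"])
C=[((345,58),(20,145,76)),((239,233),(-120,-49,42)),((391,230),(75,-49,42)),((390,355),(75,-229,42)),((252,357),(-120,-229,42)),((381,153),(60,45,62)),((383,229),(60,-49,62))]
uv=np.array([c[0] for c in C],float); J=np.array([c[1] for c in C])/1e3
def T(q,X): c,s_=np.cos(q[2]),np.sin(q[2]); X=np.atleast_2d(X); return np.c_[q[0]+c*X[:,0]-s_*X[:,1],q[1]+s_*X[:,0]+c*X[:,1],X[:,2]]
r=least_squares(lambda q:(w2px("wrist",T(q,J),o)-uv).ravel(),[.515,.035,0],x_scale=[.1,.1,.1],loss="soft_l1")
q=r.x; print("jig",q[:2].round(4),np.degrees(q[2]).round(2),"\n",(w2px("wrist",T(q,J),o)-uv).round(1).tolist())
np.save("jig.npy",q)
top=[(232,241),(231,258),(343,251)]
print("top check wheel px",w2px("top",T(q,[[.02,.145,.076],[-.025,.145,.121],[-.025,.145,.101]])).round(1))
print("wrist knob top px",w2px("wrist",T(q,[[-.025,.145,.121],[-.025,.145,.101]]),o).round(1))
# plate corners on the shelf
pc=px2w("wrist",[(274,256),(364,261),(359,328),(269,324)],.057,o)
c,s_=np.cos(q[2]),np.sin(q[2]); R=np.array([[c,-s_],[s_,c]])
print("loose corners jig",((pc[:,:2]-q[:2])@R*1e3).round(0).tolist())
# depth heights of shelf
im=s["d"]; print(im[292,316],im[340,300],im[345,180:225:6],im[330,180:225:6])
v=s["p"][380:470,200]
```

```text
jig [0.5154 0.0356] 3.08 
 [[0.4, 1.3], [-0.3, 0.6], [0.1, -3.1], [-0.1, -3.6], [0.1, -0.2], [0.6, -0.6], [-1.1, 2.1]]
top check wheel px [[233.1 240. ]
 [231.4 257. ]
 [232.7 257.4]]
wrist knob top px [[301.4  51.3]
 [302.3  56. ]]
loose corners jig [[-75.0, -76.0], [38.0, -88.0], [30.0, -182.0], [-89.0, -171.0]]
0.4750649 0.5118961 [0.11309744 0.11793349 0.12302631 0.1285303  0.13648088 0.5622683
 0.5625471  0.55814815] [0.11267929 0.1178501  0.12185187 0.12821303 0.1351684  0.551583
 0.5547313  0.5528405 ]
```

```bash
cat >> h.py <<'E'
def jig(x,y,z):
    q=np.load("jig.npy"); c,s=np.cos(q[2]),np.sin(q[2]); x,y,z=x/1e3,y/1e3,z/1e3
    return np.array([q[0]+c*x-s*y,q[1]+s*x+c*y,z])
def injig(X):
    q=np.load("jig.npy"); c,s=np.cos(q[2]),np.sin(q[2]); d=np.asarray(X,float)-[q[0],q[1],0]
    return np.array([c*d[0]+s*d[1],-s*d[0]+c*d[1],d[2]])*1e3
E
python3 - <<'E'
from h import *
s=np.load("w1.npz"); d=s["d"]; k,M=K("wrist"); H=k["hand_eye"]
v,u=np.mgrid[0:480,0:640]; n=cv2.undistortPoints(np.c_[u.ravel(),v.ravel()].astype(float).reshape(-1,1,2),M,k["D"]).reshape(-1,2)
P=np.c_[n,np.ones(len(n))]*d.reshape(-1,1); m=(d.ravel()>0.02)&(d.ravel()<.2); T=P[m]@H[:3,:3].T+H[:3,3]
for sgn in (-1,1):
    t=T[(T[:,1]*sgn>.03)]*1e3; tip=t[t[:,2]>t[:,2].max()-12]; print("max z",np.percentile(t[:,2],[99,99.9,100]).round(1),"tip range x",tip[:,0].min().round(1),tip[:,0].max().round(1),"y",tip[:,1].min().round(1),tip[:,1].max().round(1))
move(jig(-25,-208,150),np.load("jig.npy")[2])
E
```

```text
max z [-18.6 -14.5 -12.8] tip range x -13.5 9.5 y -54.5 -40.9
max z [-18.5 -14.5 -12.8] tip range x -13.5 9.7 y 43.2 57.5
pos [0.4994 0.0313 0.3577] tool shift mm [-204.7    0.8  207.7] units [-5.116  0.021  5.193]
y axis dir deg 0.38 turn about z deg -2.69 units -0.449
```

```bash
python3 -m creep '[[1,-0.64,0,0.65,0,0,-0.45],[1,-0.64,0,0.65,0,0,0],[1,-0.64,0,0.65,0,0,0],[1,-0.64,0,0.65,0,0,0],[1,-0.64,0,0.65,0,0,0],[1,-0.64,0,0.65,0,0,0],[1,-0.64,0,0.65,0,0,0],[1,-0.64,0,0.65,0,0,0],[1,0,0,0,0,0,0]]'
python3 -c "
from h import *
move(jig(-25,-208,34),np.load('jig.npy')[2])"
```

```text
time_s: 5.1
tcp_pos: [0.5071, -0.1759, 0.1442]
ee_rot: [[-0.051, 0.999, -0.006], [0.999, 0.051, 0.002], [0.002, -0.006, -1.0]]
ft_force: [0.3, 0.0, -1.0]
opening: 0.0855
gripper_force: 0.0
pos [ 0.5071 -0.1759  0.1442] tool shift mm [  2.6  -4.8 110.2] units [ 0.064 -0.119  2.755]
y axis dir deg 2.94 turn about z deg -0.14 units -0.023
```

```bash
python3 -m creep '[[1,0.03,-0.06,0.7,0,0,0],[1,0.03,-0.05,0.7,0,0,0],[1,0,0,0.6,0,0,0],[1,0,0,0.4,0,0,0],[1,0,0,0.25,0,0,0],[1,0,0,0,0,0,0],[1,0,0,0,0,0,0]]'
python3 -c "
from h import *
move(jig(-25,-60,34),np.load('jig.npy')[2]); o=bot.get_obs(); print(injig(o['tcp_pos']),o['ft_force'])"
```

```text
time_s: 5.68
tcp_pos: [0.5048, -0.1711, 0.0443]
ee_rot: [[-0.053, 0.999, 0.0], [0.999, 0.053, -0.0], [-0.0, 0.0, -1.0]]
ft_force: [-0.2, -0.3, 0.4]
opening: 0.0855
gripper_force: 0.0
pos [ 0.5048 -0.1711  0.0443] tool shift mm [145.8  -3.4  10.3] units [ 3.646 -0.085  0.258]
y axis dir deg 3.06 turn about z deg -0.02 units -0.003
[ -21.64541397 -205.83176174   44.34141548] [-0.23724787 -0.30423966  0.41832104]
```

```bash
python3 -m creep '[[1,0,0,0.25,0,0,0],[1,0,0,0,0,0,0],[1,0.2,0,0,0,0,0],[1,0.2,0,0,0,0,0],[1,0.2,0,0,0,0,0],[1,0.3,0,0,0,0,0],[1,0.3,0,0,0,0,0],[1,0.3,0,0,0,0,0],[1,0.3,0,0,0,0,0],[1,0.3,0,0,0,0,0]]'
python3 -m creep '[[1,0.3,0,0,0,0,0],[1,0.3,0,0,0,0,0],[1,0.3,0,0,0,0,0],[1,0.25,0,0,0,0,0],[1,0.15,0,0,0,0,0],[1,0,0,0,0,0,0]]'
python3 -c "
from h import *
move(jig(-25,-55,34),np.load('jig.npy')[2]); o=bot.get_obs(); print(injig(o['tcp_pos']),o['ft_force'])
p,d=read_camera('wrist'); cv2.imwrite('pics/w2.png',p[:,:,::-1]);"
```

```text
time_s: 6.52
tcp_pos: [0.5001, -0.086, 0.0341]
ee_rot: [[-0.053, 0.999, 0.001], [0.999, 0.053, -0.001], [-0.001, 0.001, -1.0]]
ft_force: [-0.2, -5.4, 4.5]
opening: 0.0852
gripper_force: 2.7
time_s: 7.02
tcp_pos: [0.497, -0.0338, 0.0335]
ee_rot: [[-0.054, 0.999, -0.0], [0.999, 0.054, 0.001], [0.001, -0.0, -1.0]]
ft_force: [-0.1, -0.2, -0.4]
opening: 0.0856
gripper_force: 0.0
pos [ 0.497  -0.0338  0.0335] tool shift mm [13.4 -2.9 -0.5] units [ 0.335 -0.073 -0.012]
y axis dir deg 3.11 turn about z deg 0.04 units 0.006
[-22.07931867 -68.39165105  33.50762814] [-0.14356106 -0.19699716 -0.41571015]
```

View pics/w2.png

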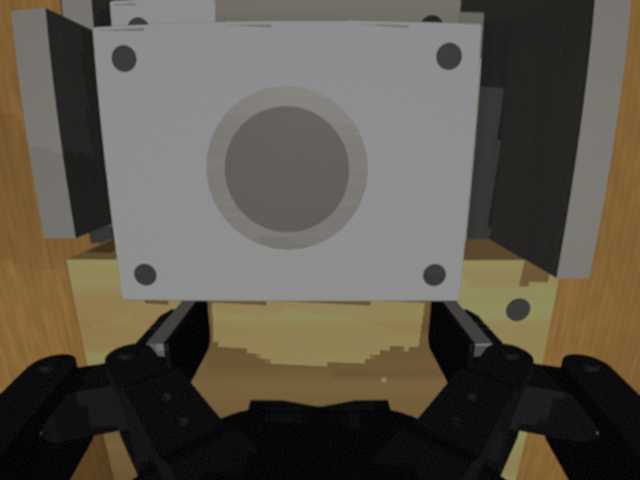

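The plate is square with the jig; both fingers are against its lower edge (row 300). About 13 mm remain, pushed slowly.

```bash
python3 -m creep '[[1,0.1,0,0,0,0,0],[1,0.1,0,0,0,0,0],[1,0.08,0,0,0,0,0],[1,0,0,0,0,0,0]]'
python3 -m creep '[[1,0.03,0,0,0,0,0],[1,0.03,0,0,0,0,0],[1,0,0,0,0,0,0]]'
cat > look.py <<'E'
import sys
from h import *
o=bot.get_obs(); print("jig tcp",injig(o["tcp_pos"]).round(1),"F",o["ft_force"].round(1),"t",o["time_s"])
p,d=read_camera("wrist"); cv2.imwrite(sys.argv[1],p[:,:,::-1])
k,M=K("wrist"); R,t=pose("wrist",o); v,u=np.mgrid[0:480:2,0:640:2]
n=cv2.undistortPoints(np.c_[u.ravel(),v.ravel()].astype(float).reshape(-1,1,2),M,k["D"]).reshape(-1,2)
P=(np.c_[n,np.ones(len(n))]*d[::2,::2].reshape(-1,1))@R.T+t; q=np.load("jig.npy"); c,s=np.cos(q[2]),np.sin(q[2])
D=P-[q[0],q[1],0]; X=np.c_[c*D[:,0]+s*D[:,1],-s*D[:,0]+c*D[:,1],D[:,2]]*1e3
for y in range(-40,45,10):
    m=(abs(X[:,1]-y)<3)&(abs(X[:,0]+20)<35); print("y",y,"z median",np.median(X[m,2]).round(1) if m.sum() else None)
E
python3 look.py pics/w3.png
```

```text
time_s: 7.4
tcp_pos: [0.4966, -0.0237, 0.0336]
ee_rot: [[-0.053, 0.999, -0.0], [0.999, 0.053, 0.0], [0.0, -0.0, -1.0]]
ft_force: [-0.3, 0.2, 0.3]
opening: 0.0853
gripper_force: 0.0
time_s: 7.65
tcp_pos: [0.4966, -0.0217, 0.0337]
ee_rot: [[-0.053, 0.999, -0.0], [0.999, 0.053, -0.0], [-0.0, -0.0, -1.0]]
ft_force: [-0.7, -0.4, 1.0]
opening: 0.0858
gripper_force: 0.2
jig tcp [-21.9 -56.2  33.7] F [-0.7 -0.4  1. ] t 7.65
y -40 z median 124.2
y -30 z median 55.7
y -20 z median 55.9
y -10 z median 56.0
y 0 z median 56.0
y 10 z median 56.2
y 20 z median 55.8
y 30 z median 55.7
y 40 z median 55.6
```

```bash
python3 -m creep '[[1,0.03,0,0,0,0,0],[1,0.03,0,0,0,0,0],[1,0.03,0,0,0,0,0],[1,0,0,0,0,0,0]]'; python3 look.py pics/w4.png
```

```text
time_s: 8.03
tcp_pos: [0.4965, -0.0184, 0.0338]
ee_rot: [[-0.053, 0.999, 0.0], [0.999, 0.053, -0.001], [-0.001, 0.0, -1.0]]
ft_force: [1.1, -5.5, 0.0]
opening: 0.085
gripper_force: 2.7
jig tcp [-21.8 -52.9  33.8] F [ 1.1 -5.5  0. ] t 8.0333
y -40 z median 118.7
y -30 z median 55.8
y -20 z median 55.9
y -10 z median 56.0
y 0 z median 56.0
y 10 z median 56.2
y 20 z median 55.9
y 30 z median 55.7
y 40 z median 55.7
```

```bash
python3 -m creep '[[1,0.03,0,0,0,0,0],[1,0.03,0,0,0,0,0],[1,0,0,0,0,0,0],[1,0,0,0,0,0,0]]'; python3 look.py pics/w5.png
```

```text
time_s: 8.42
tcp_pos: [0.4965, -0.0181, 0.0339]
ee_rot: [[-0.053, 0.999, 0.0], [0.999, 0.053, -0.005], [-0.005, 0.0, -1.0]]
ft_force: [0.7, -26.5, -1.0]
opening: 0.0853
gripper_force: 13.5
jig tcp [-21.8 -52.6  33.9] F [  0.7 -26.5  -1. ] t 8.4167
y -40 z median 118.6
y -30 z median 55.8
y -20 z median 55.9
y -10 z median 56.0
y 0 z median 56.0
y 10 z median 56.2
y 20 z median 55.9
y 30 z median 55.7
y 40 z median 55.7
```

View pics/w5.png

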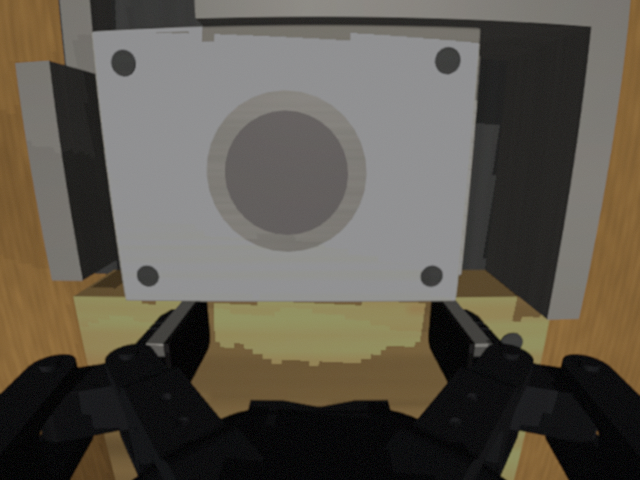

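The force rises to 26 N without motion, and the plate's upper edge (row 35) meets the rail. I back off and check from above.

```bash
python3 -m creep '[[1,-0.3,0,0,0,0,0],[1,-0.5,0,0,0,0,0],[1,-0.2,0,-0.5,0,0,0],[1,0,0,-0.9,0,0,0],[1,0,0,-0.9,0,0,0],[1,0,0,-0.9,0,0,0],[1,0,0,-0.9,0,0,0],[1,0,0,0,0,0,0],[1,0,0,0,0,0,0]]'; sed -i 's/^for y in/np.save("X.npy",X)\nfor y in/' look.py; python3 look.py pics/w6.png
python3 - <<'E'
from h import *
X=np.load("X.npy")
for n,x0,x1,y0,y1 in [("rail",-50,60,48,54),("shelf",-80,60,-80,-58),("stop",63,69,-30,30)]:
    m=(X[:,0]>x0)&(X[:,0]<x1)&(X[:,1]>y0)&(X[:,1]<y1); print(n,m.sum(),np.median(X[m,2]) if m.sum() else 0)
m=(abs(X[:,2]-56)<4)&(abs(X[:,1])<60)&(X[:,0]<50); print("plate extents",np.percentile(X[m],[1,99],axis=0).round(1))
m=(abs(X[:,2]-55)<3)&(abs(X[:,1])<38)&(X[:,0]<30)&(X[:,0]>-70); A=np.c_[X[m][:,:2],np.ones(m.sum())]; print("plane",np.linalg.lstsq(A,X[m][:,2],rcond=None)[0])
move(jig(-25,145,160),np.load("jig.npy")[2])
E
```

```text
time_s: 9.22
tcp_pos: [0.4991, -0.0557, 0.1998]
ee_rot: [[-0.053, 0.999, 0.004], [0.999, 0.053, -0.0], [-0.0, 0.004, -1.0]]
ft_force: [-0.9, 0.6, -0.6]
opening: 0.0852
gripper_force: 0.0
jig tcp [-21.1 -90.3 199.8] F [-0.9  0.6 -0.6] t 9.2167
y -40 z median 55.6
y -30 z median 55.5
y -20 z median 55.9
y -10 z median 55.9
y 0 z median 55.8
y 10 z median 56.2
y 20 z median 55.9
y 30 z median 55.6
y 40 z median 55.7
rail 377 62.607742122542106
shelf 6364 287.3271314967536
stop 175 62.51523924288044
plate extents [[-116.6  -43.2   53.9]
 [  27.5   45.5   57.8]]
plane [-1.85320063e-03  1.45318883e-03  5.57702616e+01]
pos [ 0.4985 -0.0556  0.1979] tool shift mm [235.2  -3.4  38. ] units [ 5.88  -0.086  0.949]
y axis dir deg 3.05 turn about z deg -0.03 units -0.005
```

View pics/w6.png

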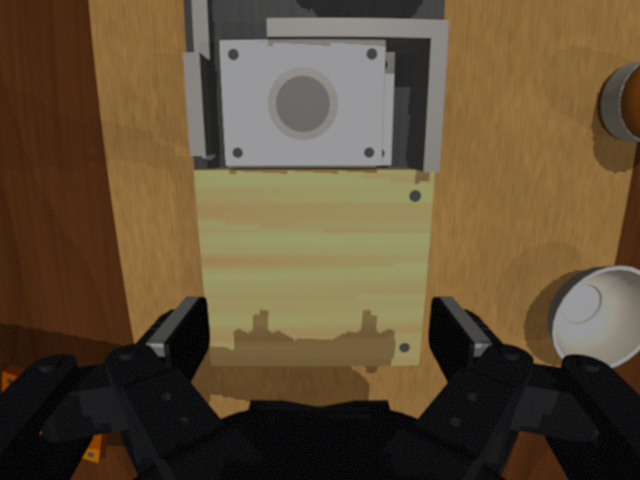

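Plate seated flat in the bay (centre at 303,104), against the rail, 7 mm below the rail's top. On to the knob.

```bash
python3 -m creep '[[1,0.85,-0.01,0.1,0,0,0],[1,0.85,-0.01,0.1,0,0,0],[1,0.85,-0.01,0.15,0,0,0],[1,0.85,-0.01,0.15,0,0,0],[1,0.85,-0.01,0.15,0,0,0],[1,0.85,-0.01,0.15,0,0,0],[1,0.78,-0.02,0.15,0,0,0],[1,0,0,0,0,0,0],[1,0,0,0,0,0,0]]'
python3 - <<'E'
from h import *
move(jig(-25,145,81),np.load("jig.npy")[2])
o=bot.get_obs(); p,d=read_camera("wrist"); cv2.imwrite("pics/w7.png",p[:,:,::-1])
print("expected knob top px",w2px("wrist",[jig(-25,145,121),jig(20,145,76)],o))
for q in ["knob_grip"]: print(q,[(round(r["p"],2),round(r["point"][0]*640),round(r["point"][1]*480)) for r in finder.search_frame(q,"wrist")][:3])
E
```

```text
time_s: 10.02
tcp_pos: [0.4817, 0.18, 0.1577]
ee_rot: [[-0.056, 0.998, -0.003], [0.998, 0.056, -0.001], [-0.001, -0.003, -1.0]]
ft_force: [0.1, -0.2, -0.0]
opening: 0.0856
gripper_force: 0.0
pos [0.4817 0.18   0.1577] tool shift mm [-0.9  1.1 76.7] units [-0.024  0.028  1.916]
y axis dir deg 3.2 turn about z deg 0.12 units 0.02
expected knob top px [[318.75177991 271.23917022]
 [390.0477203  247.31224567]]
knob_grip [(0.73, 302, 380)]
```

View pics/w7.png

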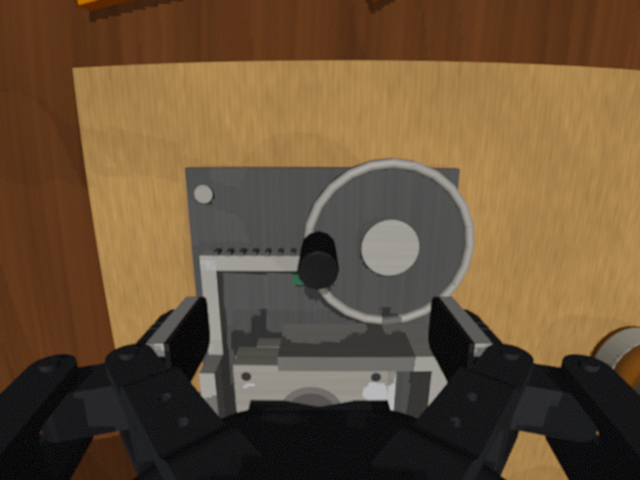

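The knob's top is at (319,270) and the wheel centre at (390,247), within a pixel of the predicted places. I descend and grip.

```bash
python3 -m creep '[[1,-0.02,0.03,0.6,0,0,0],[1,0,0,0.6,0,0,0],[1,0,0,0.5,0,0,0],[1,0,0,0.22,0,0,0],[1,0,0,0,0,0,0],[0,0,0,0,0,0,0],[0,0,0,0,0,0,0],[0,0,0,0,0,0,0],[0,0,0,0,0,0,0],[0,0,0,0,0,0,0]]' 40
python3 -c "
from h import *
import math
o=bot.get_obs();print(injig(o['tcp_pos']))
print('per 20deg shifts (tool x=jig y, tool y=jig x), units of 40mm')
f=lambda a:(45*math.sin(math.radians(a))/40,-45*math.cos(math.radians(a))/40)
for a in range(20,361,20): print(a,round(f(a)[0]-f(a-20)[0],3),round(f(a)[1]-f(a-20)[1],3))
"
```

```text
time_s: 10.95
tcp_pos: [0.4839, 0.1784, 0.0837]
ee_rot: [[-0.053, 0.999, 0.0], [0.999, 0.053, 0.0], [0.0, 0.0, -1.0]]
ft_force: [-40.8, -3.5, 32.6]
opening: 0.0251
gripper_force: 20.9
[-23.74181232 144.2199217   83.69184667]
per 20deg shifts (tool x=jig y, tool y=jig x), units of 40mm
20 0.385 0.068
40 0.338 0.195
60 0.251 0.299
80 0.134 0.367
100 0.0 0.391
120 -0.134 0.367
140 -0.251 0.299
160 -0.338 0.195
180 -0.385 0.068
200 -0.385 -0.068
220 -0.338 -0.195
240 -0.251 -0.299
260 -0.134 -0.367
280 -0.0 -0.391
300 0.134 -0.367
320 0.251 -0.299
340 0.338 -0.195
360 0.385 -0.068
```

```bash
python3 -m creep '[[0,0,-0.03,-0.05,0,0,0],[0,0,0,0,0,0,0],[0,0,0,0,0,0,0]]' 20
python3 -c "
from h import *
o=bot.get_obs();print(injig(o['tcp_pos']))"
```

```text
time_s: 11.2
tcp_pos: [0.4812, 0.1782, 0.0845]
ee_rot: [[-0.053, 0.999, -0.004], [0.999, 0.053, -0.0], [-0.0, -0.004, -1.0]]
ft_force: [-13.4, -0.2, 1.6]
opening: 0.0214
gripper_force: 22.5
[-26.46255788 144.21851446  84.46243989]
```

```bash
python3 -m creep '[[0,0,-0.02,0,0,0,0],[0,0.195,0.017,0,0,0,0],[0,0.189,0.051,0,0,0,0],[0,0.178,0.083,0,0,0,0],[0,0.161,0.113,0,0,0,0],[0,0.139,0.139,0,0,0,0],[0,0.113,0.161,0,0,0,0],[0,0.083,0.178,0,0,0,0],[0,0.051,0.189,0,0,0,0],[0,0.017,0.195,0,0,0,0]]'
python3 -c "
from h import *
o=bot.get_obs();print(injig(o['tcp_pos']))
move(jig(20,190,84))"
```

```text
time_s: 12.03
tcp_pos: [0.5253, 0.2257, 0.0846]
ee_rot: [[-0.053, 0.999, -0.0], [0.999, 0.053, -0.0], [-0.0, -0.0, -1.0]]
ft_force: [-1.2, -1.9, -7.3]
opening: 0.0215
gripper_force: 21.5
[ 20.07426009 189.26104449  84.59142995]
pos [0.5253 0.2257 0.0846] tool shift mm [ 0.7 -0.1  0.6] units [ 0.018 -0.002  0.015]
```

Accurate. Second and third quadrants.

```bash
python3 -m creep '[[0,-0.017,0.195,0,0,0,0],[0,-0.051,0.189,0,0,0,0],[0,-0.083,0.178,0,0,0,0],[0,-0.113,0.161,0,0,0,0],[0,-0.139,0.139,0,0,0,0],[0,-0.161,0.113,0,0,0,0],[0,-0.178,0.083,0,0,0,0],[0,-0.189,0.051,0,0,0,0],[0,-0.195,0.017,0,0,0,0]]'
python3 -c "
from h import *
o=bot.get_obs();print(injig(o['tcp_pos']))
move(jig(65,145,84))"
```

```text
time_s: 12.78
tcp_pos: [0.5712, 0.1823, 0.0845]
ee_rot: [[-0.053, 0.999, -0.004], [0.999, 0.053, -0.0], [0.0, -0.004, -1.0]]
ft_force: [-17.9, 2.3, -2.8]
opening: 0.0214
gripper_force: 22.3
[ 63.61509144 143.42946844  84.48088371]
pos [0.5712 0.1823 0.0845] tool shift mm [1.6 1.4 0.5] units [0.039 0.035 0.012]
```

```bash
python3 -m creep '[[0,-0.195,-0.045,0,0,0,0],[0,-0.189,-0.051,0,0,0,0],[0,-0.178,-0.083,0,0,0,0],[0,-0.161,-0.113,0,0,0,0],[0,-0.139,-0.139,0,0,0,0],[0,-0.113,-0.161,0,0,0,0],[0,-0.083,-0.178,0,0,0,0],[0,-0.051,-0.189,0,0,0,0],[0,-0.017,-0.195,0,0,0,0]]'
python3 -c "
from h import *
o=bot.get_obs();print(injig(o['tcp_pos']))
move(jig(19,100,84))"
```

```text
time_s: 13.53
tcp_pos: [0.5283, 0.1355, 0.0846]
ee_rot: [[-0.053, 0.999, 0.001], [0.999, 0.053, 0.001], [0.001, 0.001, -1.0]]
ft_force: [2.3, 10.1, -13.3]
opening: 0.0219
gripper_force: 21.0
[18.27529595 99.01446272 84.59673194]
pos [0.5283 0.1355 0.0846] tool shift mm [1.  0.7 0.6] units [0.025 0.018 0.015]
```

```bash
python3 -m creep '[[0,0.03,-0.195,0,0,0,0],[0,0.051,-0.189,0,0,0,0],[0,0.083,-0.178,0,0,0,0],[0,0.113,-0.161,0,0,0,0],[0,0.139,-0.139,0,0,0,0],[0,0.161,-0.113,0,0,0,0],[0,0.178,-0.083,0,0,0,0],[0,0.189,-0.051,0,0,0,0],[0,0.19,-0.017,0,0,0,0],[0,0,0,0,0,0,0]]'
python3 -c "
from h import *
o=bot.get_obs();print(injig(o['tcp_pos']))
move(jig(-26,144.5,84))"
```

```text
time_s: 14.37
tcp_pos: [0.4807, 0.1794, 0.0847]
ee_rot: [[-0.054, 0.999, 0.001], [0.999, 0.054, -0.0], [-0.0, 0.001, -1.0]]
ft_force: [9.0, 0.9, -17.0]
opening: 0.0215
gripper_force: 21.1
[-26.8663836  145.45871531  84.74911309]
pos [0.4807 0.1794 0.0847] tool shift mm [-1.   0.9  0.8] units [-0.024  0.022  0.019]
```

```bash
python3 -m creep '[[0.5,0,0.02,0,0,0,0],[0.8,0,0,0,0,0,0],[1,0,0,0,0,0,0],[1,0,0,0,0,0,0],[1,0,0,-0.5,0,0,0],[1,0,0,-0.9,0,0,0],[1,0,0,-0.9,0,0,0],[1,0,0,-0.9,0,0,0],[1,0,0,0,0,0,0]]'
python3 -m creep '[[1,-0.9,0,-0.3,0,0,0],[1,-0.9,0,-0.3,0,0,0],[1,-0.9,0,-0.3,0,0,0],[1,-0.9,0,0,0,0,0],[1,-0.4,0,0,0,0,0],[1,0,0,0,0,0,0],[1,0,0,0,0,0,0]]'; python3 look.py pics/w8.png | head -1
python3 -c "
from h import *
print(w2px('wrist',[jig(x,y,z) for x,y,z in [(-60,45,55),(60,45,55),(60,-45,55),(-60,-45,55),(-25,145,121),(-60.5,0,55)]]).round(0))"
```

```text
time_s: 15.12
tcp_pos: [0.4834, 0.179, 0.2209]
ee_rot: [[-0.053, 0.999, 0.009], [0.999, 0.053, 0.003], [0.002, 0.009, -1.0]]
ft_force: [0.3, 0.9, 0.5]
opening: 0.0854
gripper_force: 0.0
time_s: 15.7
tcp_pos: [0.4901, 0.018, 0.2491]
ee_rot: [[-0.051, 0.999, 0.001], [0.999, 0.051, 0.0], [0.0, 0.001, -1.0]]
ft_force: [0.1, -0.1, -0.1]
opening: 0.0854
gripper_force: 0.0
jig tcp [-26.2 -16.3 249.1] F [ 0.1 -0.1 -0.1] t 15.7
[[279. 146.]
 [414. 146.]
 [409. 243.]
 [282. 243.]
 [319.  -7.]
 [280. 196.]]
```

View pics/w8.png

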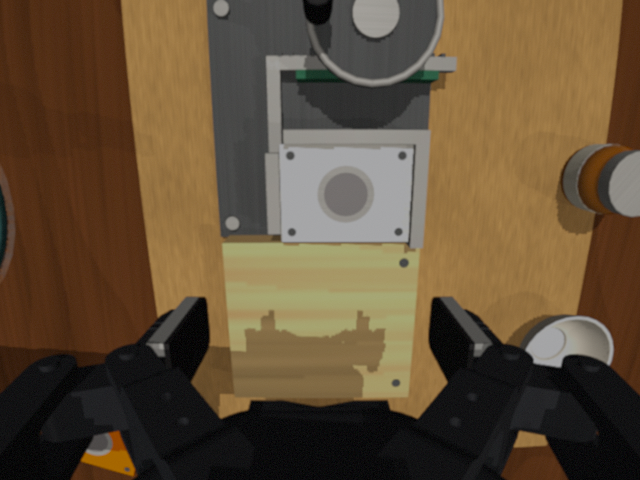

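The top plate fills the predicted seat corners (280,146) to (412,243), with the jaw closed and the gripper clear.

```bash
python3 -c "
from workcell import *
print(ticket.job_done())"
```

```text
the job is handed in; nothing more can be done
None
```

The loose plate is seated on the other two, the handwheel is one full turn round with the jaw closed, the gripper is clear, and the job is handed in. The last picture shows the top plate in its seat; the two lower plates were hidden and not checked, and no verdict came back.

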